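Weigh a drying pot on the spring scale and mark the reading

ROBOT

A 6-joint arm with a two-finger parallel gripper is mounted at the origin on the work surface. World frame = base frame: x ahead of the robot, y to its left, z up, the work surface at z = 0. Lengths are in m, angles in rad, forces in N, time in s.
With the tool pointing down it reaches from about 0.35 to 0.975 m from the base axis. Payload 4.9 kg.
Tool frame: the origin (TCP) lies on the centre line of the jaws, within the pads' length; the fingertips stand 8 mm ahead of it and the grasp point (between the pads) lies 11 mm behind it; z points along the fingers, y is the line along which they close (so a half turn about z gives the same grasp; the last joint's range is limited). The gripper opens to 85 mm and grips with 20 to 120 N. Pads are 22 mm wide; open, the fingers measure 114 mm over their backs; the gripper's body (76 mm by 85 mm) begins 54 mm behind the grasp point. The pads swing forward as they close: fully open they stand 13 mm farther back than shut.
Start: joints at [1.059, 0.053, 1.613, -0, 1.476, -0.119], TCP at [0.239, 0.577, 0.239] pointing down, gripper open.
Joint ranges: [-3.01, 3.01], [-1.01, 2.22], [0.06, 2.58], [-1.02, 4.17], [0.09, 2.62], [-3.14, 3.14]. Speed limits (rad/s): [2.57, 2.57, 3.14, 3.14, 3.14, 3.14].

INTERFACE

Orientations are given as a rotation vector (axis times angle).
In Python, from station import ctrl gives the robot as it stands.
- The arm moves only by the tool step_hand, called after "Emit:" as name([rows], argument=value, ...), one row to a line, values as JSON. Schema: {"type":"object","properties":{"segments":{"type":"array","items":{"type":"object","properties":{"aperture":{"type":"number"},"sx":{"type":"number"},"sy":{"type":"number"},"sz":{"type":"number"},"wx":{"type":"number"},"wy":{"type":"number"},"wz":{"type":"number"}},"additionalProperties":false,"required":["aperture"]},"minItems":1,"maxItems":20},"grip_n":{"type":"number"},"only":{"type":"string"},"quiet":{"type":"boolean"},"lines":{"type":"string"}},"required":["segments"],"additionalProperties":false}. segments is a list of rows, 1 to 20 of them, each an object with the fields aperture (the finger opening in m), sx, sy, sz (the shift in mm), wx, wy, wz (a rotation vector in units of 0.25 rad); a field left out counts as zero (the opening has to be given); each row is the pose to reach, as a shift and turn from the pose commanded when the call began, along the tool's axes at that moment; what a row does not reach only later rows make up. A row lasts 1/12 s, in which the tool goes at most 0.0417 m and 0.125 rad, less where a joint would pass 70% of its speed; a pose out of reach is approached as far as the arm can. The fingers move at their own pace and stop on an object; grip_n is the grip in N (left out, the last holds). Time passes only in rows, so rows that do not move let the fingers close. The tool returns the time, the measured TCP pose, the force, the opening and the grip force at its end. only (a regular expression) keeps the lines of the reply that match it, lines (a string "A,B") keeps lines A to B, and quiet returns only ok. Input that does not fit is refused with a message, and nothing moves.
- ctrl.get_obs(): the state, without advancing time (a new reading comes with each control period).
- ctrl.get_image(name): name is "side" or "top"; returns the picture (480x640x3 uint8, red, green, blue); there is no depth.
- ctrl.camera_params(name): a dict with "fx", "fy", "cx", "cy" (pixels), "T" (4x4, takes a point from camera to world coordinates). Camera axes: x right, y down, z forward; pixel columns grow to the right and rows downward; lengths in m; the calibration is good to about 2 mm. A picture is of the moment at which its call begins. camera_params takes no time and is no camera call.
- ctrl.finish_job(): hands the job in; it is judged then, once.
Trained networks look in the newest picture that a camera, given by its name, has taken for a name from the list of things; names that differ only in an ending like _2 or _b are one class to them, and where a whole thing is asked for, a point or a joint stands for the part that bears it (a point fixed in the world has none). Each returns a list of dicts, best first, with "p" (0 to 1); they miss things now and then, are a little off and sometimes report something else, mostly with a low value. They report only what shows in the picture. A call takes as long as a camera call. They do not tell look-alikes from the thing itself.
- ctrl.find_in(camera, thing): "extent" ([left, top, right, bottom] in pixels, round what is visible of it).
- ctrl.cut_out(camera, thing): "mask" (480x640 bool, what is visible of it) and "extent" ([left, top, right, bottom] in pixels, round what is visible of it).
- ctrl.tip_of(camera, thing): "xy" ([column, row] in pixels: a listed point, or the origin of a listed thing).
The state is a dict: "t": time; "q": joint angles; "dq": joint speeds; "effort": joint torques, N m; "tool_pos": TCP position; "tool_rot": TCP orientation; "contact_force": force on the tool from outside, world axes, zero at the start; "wrist_torque": the same for the moment, N m; "opening": finger opening in m; "grip_force": force on a finger pad.
Only numpy, scipy, OpenCV 4.12 (cv2) and the standard library are available. Lean on these libraries where they do the work, as an engineer would, in place of code of your own. Each camera call takes 0.05 s, during which the arm holds its last target. There are 200 camera calls.

TASK

Pick up the round-bellied pot by its wooden grip and hang it by its wire stirrup in the hook of the spring scale, easing the weight onto the spring gently, letting go only once the scale carries exactly the pot's weight, so that the hook neither drops nor springs up as you let go and is never jerked or pressed down hard. When it hangs free and still, slide the scale's marker until its blade is level with the pointer, without banging the scale, and leave everything else on the table where it is.

Things in the scene. Friction and masses are not known exactly. Their poses are not given: they have to be found in the camera images.
- round_pot: round-bellied terracotta pot, 88 mm across, open rim 62 mm across at z 70. A rigid stirrup of 8 mm steel wire stands over the mouth in the pot's y-z plane: legs at y = +-33, arched crossbar with its middle at z 122 (wire centre). Open window of 48 x 58 mm between rim and crossbar, for the hook, along x. Weight unknown, 2.4 to 7.9 N. Origin: centre of underside, z up; the same either way round
- round_pot_grip (a point): centre of the round pot's wooden grip, a block on top of the crossbar's middle, 12 (x) x 20 (y) mm, from 126 to 158 mm above the pot's origin (this point at 142); pinch it across the pot's y, fingertips above the crossbar (130 mm or more)
- round_pot_bar (a point): underside of the middle of the round pot's crossbar, 118 mm above its origin: what rests in the hook
- scale: spring scale's fixed stand (mm): base 150 x 210 x 16; grey column 60 wide, 390 high at x = 14 to 30, before it the aluminium spring tube (36 across, lower end at z 280); thin guide rod, 322 high, at y = +110. Origin: on the spring tube's axis at table level; z up; the hook's arm points to -x, where the front is free
- hook_valley (a point): lowest point of the hook, top of its 8 mm wire, where a hung bar rests: at the scale's x = -130 mm, 225 mm above the table when empty. The level arm from the column dips 12 mm into this valley and rises to a free tip 12 mm above it and 12 mm farther out; 16 mm clear between, sloping sides. Bring a bar over the tip from the front, lying along the scale's y, and lower it in
- hook (a joint): how far the hook has sunk, m: 0 empty, up to 0.095. It sinks 10 mm for every newton (100 N/m), lightly damped: a load let go suddenly bounces for 1 to 2 s
- pointer_tip (a point): end of the small dark pointer that sinks with the hook, at the scale's y = +53 mm, 233 mm above the table when empty, level with the straight part of the hook's arm
- marker (a joint): how far the reading marker has been slid down its guide rod, m: 0 at the top, up to 0.14. It stays where it is left; sliding it takes about 3 N
- marker_tip (a point): end of the marker's dark blade (at the scale's y = +57 mm), facing the pointer's end; 278 mm above the table at joint 0. The marker is a collar on the guide rod with this blade and an arm at the blade's height towards -x, ending in a knob; when marker and pointer are level, so are this arm and the hook's arm
- marker_knob (a point): centre of the top of the marker's round black upright knob, 18 mm across, 26 mm high, at the scale's x = -85, y = +110 mm, 20 mm above the blade. Push it down from above or pinch it
- straight_pot: the straight-sided pot, which must stay on the table: terracotta cylinder 66 mm across and 70 mm high with the same kind of wire stirrup and wooden grip, whole height 158 mm; origin: centre of its underside, z up
- brush_jar: glass jar 70 mm across, 85 mm high, of brushes standing up to 165 mm high; origin: centre of its underside
- spool: wooden thread spool, 44 mm across, 46 mm high; origin: centre of its underside
- slip_bowl: small white bowl, 90 mm across, 38 mm high; origin: centre of its underside
- bat: plaster slab 110 x 90 x 18 mm; origin: centre of its underside
- glaze_tin: plain steel tin, 66 mm across, 75 mm high; origin: centre of its underside
- rib_knife: spatula about 170 mm long, lying flat; origin near its middle
Not all that is in view belongs to the job. What is shaped like the round_pot but pink or purple is not meant.

How it is judged:
On the way, in this order (a step that is already met when the one before it is completed fails the run):
1. the round pot hangs in the hook, let go and settled (distance between round_pot_bar and hook_valley below 0.012 m and value of joint hook above 0.018 m and height (world z) of round_pot above 0.02 m and angle between round_pot's own z axis and vertical below 0.25 rad and contact force between the fingers and round_pot below 0.05 N and linear speed of round_pot below 0.05 m/s and velocity of joint hook between -0.015 and 0.015 m/s), for 0.4 s.
2. with the pot hanging still, the marker is level with the pointer (all of step 1 and z of marker_tip in the frame of pointer_tip between -0.004 and 0.004 m), for 0.3 s.
At the end, for the whole second after the job is handed in: The round pot hangs upright (0.25 rad) with its crossbar within 12 mm of the hook's valley, off the table and released; hook sunk over 18 mm and still (15 mm/s), pot still (50 mm/s); the marker's blade within 4 mm of the pointer's height (all of step 2); the robot touches nothing.
It fails at once if the pot is let go before or beyond balance, so that the hook drops or springs up (over 0.07 m/s with the fingers off the pot) (contact force between the fingers and round_pot below 0.05 N and (velocity of joint hook above 0.07 m/s or velocity of joint hook below -0.07 m/s)).
It fails at once if the hook is jerked (faster than 0.15 m/s) or the pot pressed onto the scale with more than 13 N (velocity of joint hook above 0.15 m/s or velocity of joint hook below -0.15 m/s or contact force between round_pot and scale above 13 N).
It fails at once if the robot pushes the scale or its marker with more than 18 N (contact force between any of the fingers, the arm and scale above 18 N).
It fails at once if the marker is slid while the hook is still bobbing (over 0.03 m/s) ((velocity of joint marker above 0.01 m/s or velocity of joint marker below -0.01 m/s) and (velocity of joint hook above 0.03 m/s or velocity of joint hook below -0.03 m/s)).
It fails at once if a bystander is moved more than 25 mm (distance of any of straight_pot, brush_jar, spool, slip_bowl, bat, glaze_tin, rib_knife from where it was at the start of the episode above 0.025 m).
It also fails if it takes over 64 s, if anything falls off the work surface, if the arm or the gripper's body presses on something with over 40 N, if the wrist force passes 120 N, or if a joint passes its speed limit or range.

## Working session

There is one attempt and no reset: what is moved stays moved. The work goes in short steps, Python scripts to look and compute and a tool call to move; the robot and the scene stay as the last step left them, time stands still between calls to the robot, and variables do not carry over. Pictures are saved under pics/ and viewed, at most 10 in all, crops included, and the job is handed in when it is done.

```bash
ls; mkdir -p pics
```

Create h.py:
```python
import numpy as np, cv2
from station import ctrl
from scipy.spatial.transform import Rotation as R
def shot(n,f):
    im=ctrl.get_image(n); cv2.imwrite('pics/'+f,im[:,:,::-1]); return im
def ray(n,uv):
    c=ctrl.camera_params(n);T=np.array(c['T'])
    d=T[:3,:3]@np.array([(uv[0]-c['cx'])/c['fx'],(uv[1]-c['cy'])/c['fy'],1]);return T[:3,3],d/np.linalg.norm(d)
def atz(n,uv,z):
    o,d=ray(n,uv);return o+d*(z-o[2])/d[2]
def proj(n,p):
    c=ctrl.camera_params(n);T=np.array(c['T']);q=T[:3,:3].T@(np.array(p)-T[:3,3]);return np.array([c['fx']*q[0]/q[2]+c['cx'],c['fy']*q[1]/q[2]+c['cy']])
def tri(a,b):
    A=np.zeros((3,3));B=np.zeros(3)
    for o,d in (ray('side',a),ray('top',b)):
        P=np.eye(3)-np.outer(d,d);A+=P;B+=P@o
    x=np.linalg.solve(A,B)
    gap=[np.linalg.norm(np.cross(d,x-o)) for o,d in (ray('side',a),ray('top',b))]
    return x,sum(gap)
```

Run:
```python
from h import *
np.set_printoptions(precision=3,suppress=True)
for n in('side','top'):
    shot(n,n+'0.png'); print(n,np.array(ctrl.camera_params(n)['T']),ctrl.camera_params(n)['fx'])
    for t in ['round_pot','round_pot_grip','round_pot_bar','scale','hook_valley','pointer_tip','marker_tip','marker_knob','straight_pot','brush_jar','glaze_tin']:
        print(t,[(np.round(d['xy']),round(d['p'],2)) for d in ctrl.tip_of(n,t)])
o=ctrl.get_obs();print(o['t'],o['tool_pos'],o['tool_rot'],R.from_rotvec(o['tool_rot']).as_matrix())
```

```text
pics
side [[ 0.815 -0.362  0.452 -0.123]
 [-0.579 -0.519  0.629 -0.986]
 [ 0.007 -0.775 -0.632  1.114]
 [ 0.     0.     0.     1.   ]] 611.3507040471906
round_pot [(array([353., 295.]), 0.77), (array([253., 275.]), 0.67), (array([196., 277.]), 0.62)]
round_pot_grip [(array([189., 232.]), 0.93), (array([357., 254.]), 0.74), (array([246., 235.]), 0.69), (array([294., 178.]), 0.31)]
round_pot_bar [(array([187., 241.]), 0.9), (array([254., 238.]), 0.78), (array([358., 264.]), 0.57), (array([248., 163.]), 0.39)]
scale [(array([268., 223.]), 0.79), (array([355., 255.]), 0.17)]
hook_valley [(array([294., 179.]), 0.74)]
pointer_tip [(array([251., 159.]), 0.79)]
marker_tip [(array([247., 145.]), 0.47)]
marker_knob [(array([245., 164.]), 0.79)]
straight_pot [(array([355., 339.]), 0.78), (array([279., 357.]), 0.55)]
brush_jar [(array([271., 305.]), 0.82)]
glaze_tin [(array([411., 382.]), 0.98)]
top [[-0.005 -0.991  0.13   0.406]
 [-1.     0.008  0.021 -0.06 ]
 [-0.022 -0.13  -0.991  1.12 ]
 [ 0.     0.     0.     1.   ]] 477.33381036117123
round_pot [(array([359., 217.]), 0.9), (array([229., 340.]), 0.73), (array([270., 283.]), 0.66)]
round_pot_grip [(array([256., 279.]), 0.84), (array([209., 345.]), 0.79), (array([363., 204.]), 0.72)]
round_pot_bar [(array([212., 342.]), 0.84), (array([364., 210.]), 0.57), (array([258., 278.]), 0.55)]
scale [(array([201., 220.]), 0.59)]
hook_valley [(array([234., 196.]), 0.95)]
pointer_tip [(array([164., 226.]), 0.63)]
marker_tip [(array([156., 226.]), 0.61)]
marker_knob [(array([202., 249.]), 0.93), (array([408., 251.]), 0.51)]
straight_pot [(array([408., 250.]), 0.65), (array([324., 294.]), 0.47), (array([447., 325.]), 0.33)]
brush_jar [(array([323., 297.]), 0.77), (array([447., 325.]), 0.59)]
glaze_tin [(array([481., 242.]), 0.56)]
1.2 [0.239 0.577 0.239] [-0.613 -3.081  0.   ] [[-0.924  0.383 -0.   ]
 [ 0.383  0.924 -0.   ]
 [ 0.    -0.    -1.   ]]
```

View pics/side0.png

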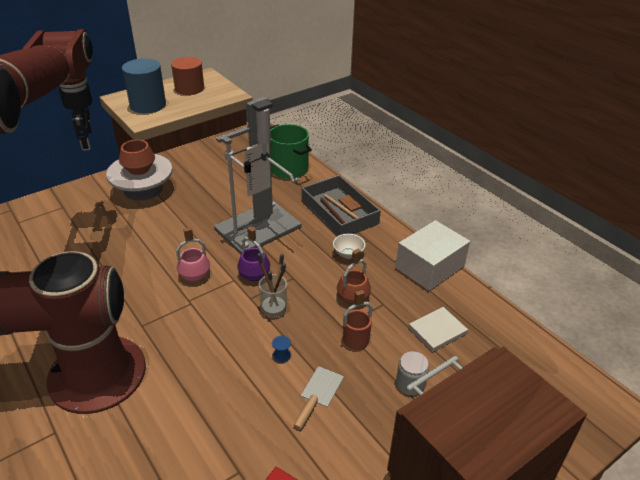

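View pics/top0.png

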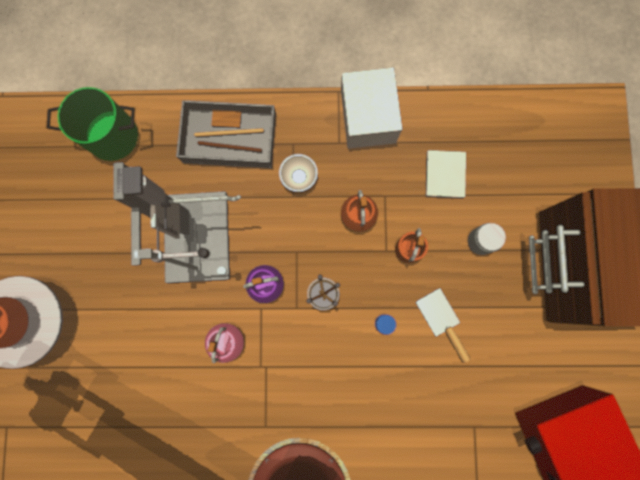

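Candidates: terracotta round pot with a stirrup (side 353,288; top 360,212), pink pot (194,265 / 225,343), purple pot (253,262 / 264,284), straight-sided pot (357,328 / 412,247), and a terracotta pot without a stirrup on the banding wheel (137,157). By the description I choose the terracotta round-bellied one, at side (353,288).

Run:
```python
from h import *
np.set_printoptions(precision=3,suppress=True)
for nm,a,b in [('grip',(357,254),(363,204)),('bar',(358,264),(364,210)),('origin',(353,295),(359,217)),('valley',(294,179),(234,196)),('knob',(245,164),(202,249)),('pointer',(251,159),(164,226)),('mark',(247,145),(156,226)),('scale',(268,223),(201,220)),('straight',(355,339),(408,250)),('purplegrip',(246,235),(256,279))]: print(nm,*tri(a,b))
A=cv2.imread('pics/side0.png');B=cv2.imread('pics/top0.png')
c1=cv2.resize(A[235:315,315:395],(400,400),interpolation=cv2.INTER_CUBIC)
c2=cv2.resize(B[175:255,320:400],(400,400),interpolation=cv2.INTER_CUBIC)
cv2.imwrite('pics/c1.png',np.hstack([c1,c2]))
c1=cv2.resize(A[95:255,205:315],(385,560),interpolation=cv2.INTER_CUBIC)
c2=cv2.resize(B[155:295,105:245],(415,560)[:1]+(560,),interpolation=cv2.INTER_CUBIC)
cv2.imwrite('pics/c2.png',np.hstack([c1,c2]))
```

```text
grip [ 0.62  -0.143  0.147] 0.006141584911257592
bar [ 0.616 -0.149  0.121] 0.013130888089616388
origin [ 0.618 -0.144  0.011] 0.0038725119455075064
valley [0.617 0.113 0.226] 0.003404096554776337
knob [0.504 0.158 0.289] 0.009875624354397997
pointer [0.56  0.24  0.242] 0.003764769642764363
mark [0.551 0.238 0.288] 0.001831989850919848
scale [0.609 0.235 0.007] 0.0096658757754244
straight [ 0.537 -0.257  0.002] 0.0009711963402556905
purplegrip [0.457 0.086 0.131] 0.016280127890127675
```

View pics/c1.png

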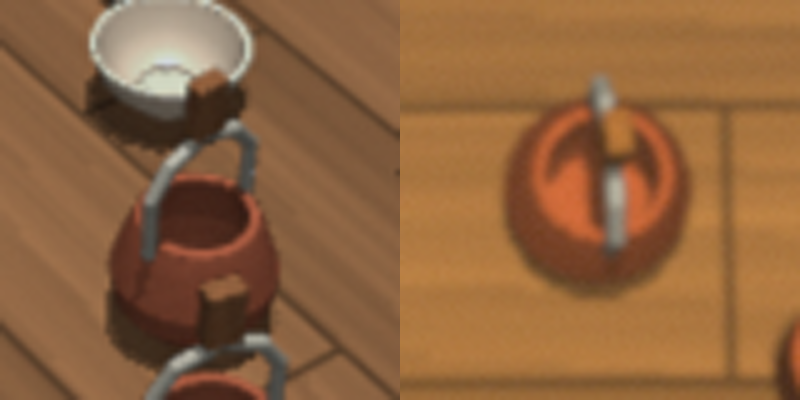

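View pics/c2.png

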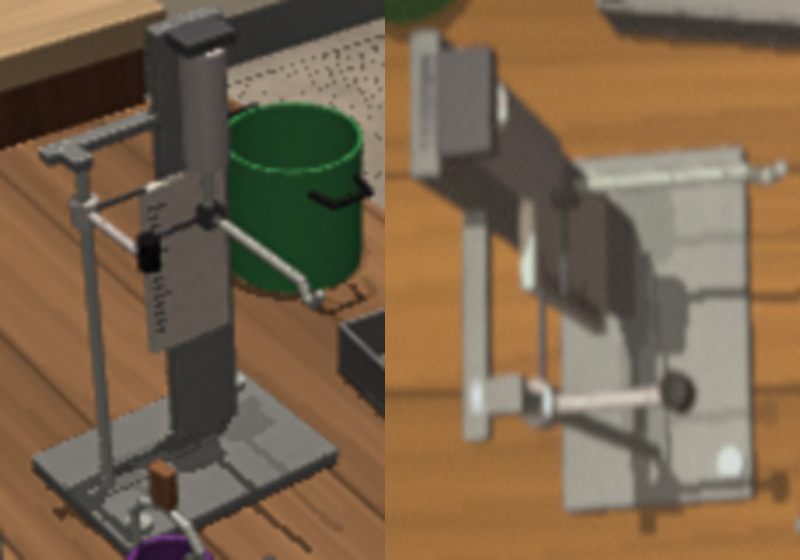

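The crops confirm it: left picture shows the round-bellied terracotta pot (grip at side 357,254) with the straight pot's grip in front of it. Its stirrup lies roughly along world x. The second crop shows the hook tip at side (294,179) / top (234,196), pointing to −y, and the knob at (248,164) / (204,252).

Create fit.py:
```python
from h import *
from scipy.optimize import least_squares
np.set_printoptions(precision=4,suppress=True)
V=lambda yaw:R.from_euler('z',yaw)
def scale_fit():
    obs=[('side',(-130,0,225),(294,179)),('top',(-130,0,225),(234,196)),('side',(-85,110,298),(248,162)),('top',(-85,110,298),(204,252.))]
    cor=[((0,-105,16),(226.6,192.5)),((0,105,16),(229,280)),((-150,105,16),(165.8,282.5))]
    def f(p):
        r=[];Rz=V(p[2])
        for n,l,uv in obs: r+=list(proj(n,Rz.apply(np.array(l)/1e3)+[p[0],p[1],0])-uv)
        for l,uv in cor:
            q=np.array(l)/1e3; q[0]=p[3]+(-.15 if 0 else 0)+ (0.15 if l[0] else 0)
            r+=list((proj('top',Rz.apply(q)+[p[0],p[1],0])-uv)*.7)
        return r
    s=least_squares(f,[.61,.24,1.6,-.1],loss='soft_l1');return s.x,s.fun
if __name__=='__main__':
    x,r=scale_fit();print('scale',x,r)
    print('valley',V(x[2]).apply([-.13,0,.225])+[x[0],x[1],0],'knob',V(x[2]).apply([-.085,.11,.298])+[x[0],x[1],0])
    # pot: leg bases/grip
    p0={}
    for n in('side','top'):
        m=ctrl.cut_out(n,'round_pot')
        for d in m: print(n,d['p'],d['extent'])
    def f(p):
        r=[]
        for n,uv in [('side',(357,253.5)),('top',(363,202))]: r+=list(proj(n,[p[0],p[1],.142])-uv)
        for l,uv in [((0,.033,.075),(360,192)),((0,-.033,.075),(363,225))]: r+=list(proj('top',V(p[2]).apply(l)+[p[0],p[1],0])-uv)
        return r
    s=least_squares(f,[.62,-.144,-.1 ],loss='soft_l1');print('pot',s.x,s.fun)
    for d in ([0,.033,.07],[0,-.033,.07],[0,0,.142],[0,0,.158],[0,0,0]): 
        q=V(s.x[2]).apply(d)+[s.x[0],s.x[1],0];print(d,proj('side',q),proj('top',q))
```

```bash
python3 fit.py
```

```text
scale [ 0.6036  0.2431  1.6599 -0.074 ] [ -0.0515   0.3777  -0.5392   1.8856  -0.276    0.9156   0.4031   0.3611
  -2.105  -10.7296   0.5726 -10.9015   0.0985  -8.3434]
valley [0.6152 0.1136 0.225 ] knob [0.5016 0.1486 0.298 ]
side 0.98 [333.6, 248.4, 373.1, 303.2]
side 0.89 [238.9, 227.9, 270.3, 279.0]
side 0.71 [178.3, 227.2, 207.9, 281.4]
side 0.25 [294.8, 367.5, 342.5, 430.7]
side 0.19 [262.0, 142.6, 300.3, 182.0]
top 0.76 [248.1, 263.9, 285.5, 305.8]
top 0.65 [208.6, 323.2, 242.8, 362.4]
top 0.57 [344.5, 190.9, 381.3, 233.6]
pot [ 0.6239 -0.143  -1.494 ] [-0.2207  1.9145  0.4863 -0.4073 -0.3342  1.7462 -0.5258 -2.2682]
[0, 0.033, 0.07] [364.7327 271.5119] [359.5042 194.2698]
[0, -0.033, 0.07] [345.416  282.9619] [362.2983 223.1246]
[0, 0, 0.142] [356.7793 255.4145] [363.4863 201.5927]
[0, 0, 0.158] [357.1485 250.3961] [364.1133 199.8877]
[0, 0, 0] [353.7108 297.1233] [358.6885 214.6408]
```

The rows are not in the units I measure in: shifts go in mm and turns go in units of 0.25 rad. I convert before sending: -0.425 m is -425, -0.16 m is -160, 0.3 rad is 1.2.

Emit:
step_hand([
  {"aperture":0.06,"sx":-50,"sy":-60,"sz":-100},
  {"aperture":0.06,"sx":-50,"sy":-60,"sz":-100},
  {"aperture":0.06,"sx":-50,"sy":-60,"sz":-160,"wz":0.8},
  {"aperture":0.06,"sx":-50,"sy":-60,"sz":-160,"wz":1.2},
  {"aperture":0.06,"sx":-351,"sy":-425,"sz":-160,"wz":4.4},
  {"aperture":0.06,"sx":-351,"sy":-425,"sz":-160,"wz":4.4},
  {"aperture":0.06,"sx":-351,"sy":-425,"sz":-160,"wz":4.4},
  {"aperture":0.06,"sx":-351,"sy":-425,"sz":-160,"wz":4.4},
  {"aperture":0.06,"sx":-351,"sy":-425,"sz":-160,"wz":4.4},
  {"aperture":0.06,"sx":-351,"sy":-425,"sz":-160,"wz":4.4},
  {"aperture":0.06,"sx":-351,"sy":-425,"sz":-160,"wz":4.4},
  {"aperture":0.06,"sx":-351,"sy":-425,"sz":-160,"wz":4.4},
  {"aperture":0.06,"sx":-351,"sy":-425,"sz":-160,"wz":4.4},
  {"aperture":0.06,"sx":-351,"sy":-425,"sz":-160,"wz":4.4},
  {"aperture":0.06,"sx":-351,"sy":-425,"sz":-160,"wz":4.4},
  {"aperture":0.06,"sx":-351,"sy":-425,"sz":-160,"wz":4.4},
  {"aperture":0.06,"sx":-351,"sy":-425,"sz":-160,"wz":4.4},
  {"aperture":0.06,"sx":-351,"sy":-425,"sz":-160,"wz":4.4},
  {"aperture":0.06,"sx":-351,"sy":-425,"sz":-160,"wz":4.4},
], grip_n=40)

```text
t: 2.88
tool_pos: [0.4006, 0.051, 0.3994]
tool_rot: [-2.132, -2.307, -0.001]
contact_force: [-0.1, 0.1, -0.1]
opening: 0.0597
grip_force: 0.0
```

Create to.py:
```python
import sys
from h import *
np.set_printoptions(precision=4,suppress=True)
g=np.array([float(a) for a in sys.argv[1:4]]);o=ctrl.get_obs()
M=R.from_rotvec(o['tool_rot']).as_matrix();d=g-o['tool_pos']
yl=np.degrees(np.arctan2(M[1,1],M[0,1]))
print('t',o['t'],'tool d',M.T@d,'dist',np.linalg.norm(d),'tool y angle deg',yl,'F',o['contact_force'])
```

```bash
python3 to.py .624 -.143 .21
```

```text
t 2.8833 tool d [-0.211   0.2075  0.1893] dist 0.3512515522694473 tool y angle deg 4.49555523792916 F [-0.1498  0.1466 -0.0639]
```

Emit:
step_hand([
  {"aperture":0.06,"sx":-211,"sy":207.5,"sz":100},
  {"aperture":0.06,"sx":-211,"sy":207.5,"sz":100},
  {"aperture":0.06,"sx":-211,"sy":207.5,"sz":100},
  {"aperture":0.06,"sx":-211,"sy":207.5,"sz":100},
  {"aperture":0.06,"sx":-211,"sy":207.5,"sz":100},
  {"aperture":0.06,"sx":-211,"sy":207.5,"sz":100},
  {"aperture":0.06,"sx":-211,"sy":207.5,"sz":100},
  {"aperture":0.06,"sx":-211,"sy":207.5,"sz":100},
  {"aperture":0.06,"sx":-211,"sy":207.5,"sz":100},
  {"aperture":0.06,"sx":-211,"sy":207.5,"sz":189},
  {"aperture":0.06,"sx":-211,"sy":207.5,"sz":189},
  {"aperture":0.06,"sx":-211,"sy":207.5,"sz":189},
  {"aperture":0.06,"sx":-211,"sy":207.5,"sz":189},
])

```text
t: 3.97
tool_pos: [0.622, -0.1411, 0.2066]
tool_rot: [-2.125, -2.303, 0.005]
contact_force: [-0.3, 0.1, 0.3]
opening: 0.0596
grip_force: 0.0
```

Run:
```python
from h import *
a=shot('side','s1.png');b=shot('top','t1.png')
c=lambda im,x,y:cv2.resize(im[y:y+100,x:x+100],(400,400),interpolation=cv2.INTER_CUBIC)
cv2.imwrite('pics/c3.png',np.hstack([c(a,310,215),c(b,315,160)])[:,:,::-1])
o=ctrl.get_obs();p=o['tool_pos']+np.array([0,0,-.008]);print(proj('side',p),proj('top',p))
for n in('side','top'):
  for t in('round_pot_grip','round_pot_bar'): print(n,t,[(np.round(d['xy'],1),round(d['p'],2)) for d in ctrl.tip_of(n,t)])
```

```text
[358.56445192 235.12898503] [365.9524601 194.0321113]
side round_pot_grip [(array([356.9, 254.4]), 0.94), (array([252.1, 234.4]), 0.83), (array([189.1, 231.2]), 0.77), (array([280.8, 355.9]), 0.15)]
side round_pot_bar [(array([356.7, 266.5]), 0.79), (array([254.5, 243.5]), 0.76), (array([188.9, 240. ]), 0.73)]
top round_pot_grip [(array([259.9, 279.3]), 0.9), (array([212.2, 343.2]), 0.78), (array([364.1, 207.2]), 0.52), (array([360.9, 202.6]), 0.5)]
top round_pot_bar [(array([213.2, 343.7]), 0.79), (array([259.8, 279.4]), 0.71), (array([363. , 205.3]), 0.65)]
```

View pics/c3.png

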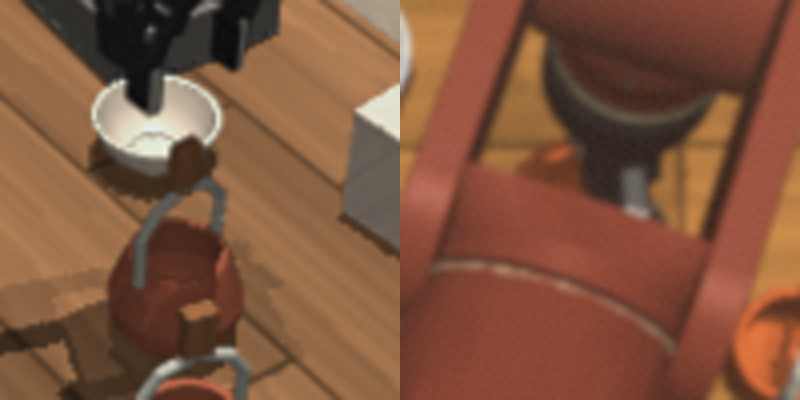

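Side crop: the open fingertips at about (346,241) and (368,231) straddle the column above the grip at (357,254); their midpoint agrees with the calibration. Going down.

To row units: 0.0715 m is 71.5, 0.06 m is 60.

Emit:
step_hand([
  {"aperture":0.06,"sz":30},
  {"aperture":0.06,"sz":50},
  {"aperture":0.06,"sz":60},
  {"aperture":0.06,"sz":71.5},
  {"aperture":0.06,"sz":71.5},
  {"aperture":0.06,"sz":71.5},
  {"aperture":0.06,"sz":71.5},
])

```text
t: 4.85
tool_pos: [0.6251, -0.1441, 0.1405]
tool_rot: [2.132, 2.305, 0.002]
contact_force: [1.1, -0.4, 0.1]
opening: 0.0602
grip_force: 0.0
```

Run:
```python
from h import *
a=shot('side','s2.png')
cv2.imwrite('pics/c4.png',cv2.resize(a[215:315,310:410],(500,500),interpolation=cv2.INTER_CUBIC)[:,:,::-1])
print(ctrl.get_obs())
```

```text
{'t': 4.9, 'q': array([-3.42574570e-01,  1.65868154e-01,  1.65979967e+00,  2.49012010e-05,
        1.31305314e+00, -4.20520307e-01]), 'dq': array([ 1.96366261e-04, -3.75305104e-04,  1.94110611e-03, -1.65589267e-03,
       -1.47653862e-03,  1.02166772e-05]), 'effort': array([-3.71437796e-03, -4.17660534e+01, -3.45697439e+01, -2.91741881e-04,
        6.71728165e-03,  3.59817477e-05]), 'tool_pos': array([ 0.62514975, -0.14416659,  0.14067183]), 'tool_rot': array([2.13142088e+00, 2.30436992e+00, 1.80586915e-03]), 'contact_force': array([ 0.31690665,  0.14229562, -0.02206059]), 'wrist_torque': array([-0.08542838,  0.00123395,  0.05736326]), 'grip_force': 0.0, 'opening': 0.05974682084465345}
```

View pics/c4.png

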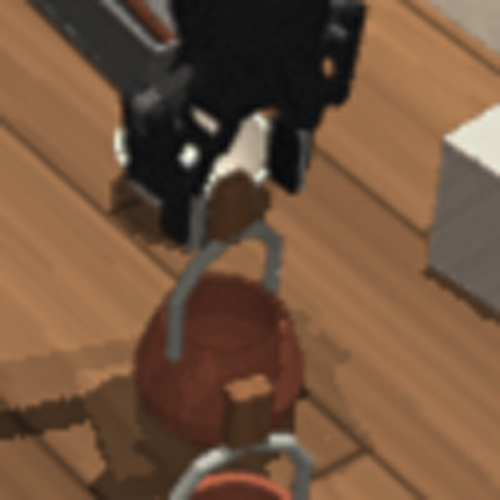

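The grip stands between the fingers (left finger at crop 185,210, right 290,160, grip 235,205). Closing and lifting a little.

Emit:
step_hand([
  {"aperture":0.0},
  {"aperture":0.0},
  {"aperture":0.0},
  {"aperture":0},
  {"aperture":0},
  {"aperture":0},
  {"aperture":0},
  {"aperture":0},
  {"aperture":0},
], grip_n=50)

```text
t: 5.65
tool_pos: [0.6246, -0.144, 0.1396]
tool_rot: [2.132, 2.305, 0.001]
contact_force: [1.3, 0.5, 5.4]
opening: 0.0192
grip_force: 49.8
```

Emit:
step_hand([
  {"aperture":0,"sz":-10},
  {"aperture":0,"sz":-30},
  {"aperture":0,"sz":-60},
  {"aperture":0,"sz":-90},
  {"aperture":0,"sz":-120},
  {"aperture":0,"sz":-140},
  {"aperture":0,"sz":-150},
  {"aperture":0,"sz":-150},
  {"aperture":0,"sz":-150},
  {"aperture":0,"sz":-150},
  {"aperture":0,"sz":-150},
  {"aperture":0,"sz":-150},
])

```text
t: 6.65
tool_pos: [0.6233, -0.1435, 0.2863]
tool_rot: [-2.131, -2.304, 0.002]
contact_force: [0.4, 0.4, -5.1]
opening: 0.019
grip_force: 49.3
```

```bash
python3 to.py .615 .04 .29
```

Run:
```python
from h import *
print(ctrl.get_obs())
for n in('side','top'):
  for t in('hook_valley','round_pot_bar','round_pot_grip'): print(n,t,[(np.round(d['xy'],1),round(d['p'],2)) for d in (shot(n,n+'3.png') is not None and ctrl.tip_of(n,t))])
```

```text
t 6.65 tool d [ 0.1836  0.006  -0.0035] dist 0.18372735484834735 tool y angle deg 4.467411394236635 F [ 0.4374  0.4327 -5.1058]
{'t': 6.65, 'q': array([-3.42576187e-01,  6.60079198e-02,  1.52124180e+00,  3.51291365e-05,
        1.55835797e+00, -4.20544682e-01]), 'dq': array([ 1.07948347e-03, -6.01028694e-03, -1.11957925e-02, -7.39598322e-04,
        4.77253129e-04, -4.60741074e-05]), 'effort': array([ 7.69518694e-03, -4.31445122e+01, -4.00603652e+01,  7.02183592e-03,
        2.35806633e-02,  2.51124953e-05]), 'tool_pos': array([ 0.62329178, -0.14350188,  0.28625209]), 'tool_rot': array([-2.13065798, -2.30361112,  0.00242466]), 'contact_force': array([ 0.43742529,  0.4327085 , -5.10579267]), 'wrist_torque': array([-0.01391847,  0.02393273, -0.03051422]), 'grip_force': 49.32917296886444, 'opening': 0.019014033959417663}
side hook_valley [(array([290.5, 176.5]), 0.46)]
side round_pot_bar [(array([251.7, 239. ]), 0.97), (array([191.7, 239.4]), 0.94), (array([361.8, 215.3]), 0.66), (array([248.1, 147.4]), 0.62)]
side round_pot_grip [(array([249.7, 232.4]), 0.92), (array([190.8, 232. ]), 0.84), (array([358.4, 206.4]), 0.81)]
top hook_valley [(array([233.8, 197. ]), 0.68)]
top round_pot_bar [(array([258. , 280.3]), 0.96), (array([213. , 341.6]), 0.91), (array([368.2, 188.3]), 0.65)]
top round_pot_grip [(array([369.3, 186.8]), 0.86), (array([214.4, 346. ]), 0.75), (array([257.2, 282.7]), 0.74)]
```

Weight ≈5 N. Carry toward the front of the hook, staying ~5 cm short.

Emit:
step_hand([
  {"aperture":0,"sx":10},
  {"aperture":0,"sx":30,"sy":2,"sz":5},
  {"aperture":0,"sx":55,"sy":4,"sz":10},
  {"aperture":0,"sx":80,"sy":6,"sz":14},
  {"aperture":0,"sx":105,"sy":8,"sz":14},
  {"aperture":0,"sx":130,"sy":8,"sz":14},
  {"aperture":0,"sx":155,"sy":8,"sz":14},
  {"aperture":0,"sx":175,"sy":8,"sz":14},
  {"aperture":0,"sx":190,"sy":8,"sz":14},
  {"aperture":0,"sx":198.5,"sy":8,"sz":14},
  {"aperture":0,"sx":198.5,"sy":8,"sz":14},
  {"aperture":0,"sx":198.5,"sy":8,"sz":14},
  {"aperture":0,"sx":198.5,"sy":8,"sz":14},
  {"aperture":0,"sx":198.5,"sy":8,"sz":14},
  {"aperture":0,"sx":198.5,"sy":8,"sz":14},
])

```text
t: 8.5
tool_pos: [0.6168, 0.0537, 0.2747]
tool_rot: [2.135, 2.305, -0.0]
contact_force: [0.1, -0.4, -3.7]
opening: 0.0189
grip_force: 49.3
```

```bash
python3 to.py .6155 .1136 .272
```

Run:
```python
from h import *
np.set_printoptions(precision=4,suppress=True)
a=shot('side','s4.png');b=shot('top','t4.png')
c=lambda im,x,y:cv2.resize(im[y:y+100,x:x+100],(400,400),interpolation=cv2.INTER_CUBIC)
cv2.imwrite('pics/c5.png',np.hstack([c(a,255,135),c(b,205,140)])[:,:,::-1])
o=ctrl.get_obs();p=o['tool_pos']
print('bar exp',proj('side',p-[0,0,.0216]),proj('top',p-[0,0,.0216]),'grip',proj('side',p+[0,0,.0024]))
print('valley exp',proj('side',[.6152,.1136,.225]),proj('top',[.6152,.1136,.225]))
for n in('side','top'):
  for t in('hook_valley','round_pot_bar','round_pot_grip'): print(n,t,[(np.round(d['xy'],1),round(d['p'],2)) for d in ctrl.tip_of(n,t)])
```

```text
t 8.5 tool d [0.0598 0.0033 0.0027] dist 0.059949611782057086 tool y angle deg 4.38815799094177 F [ 0.1285 -0.3943 -3.6925]
bar exp [307.73   180.7601] [262.4902 193.3461] grip [307.7769 172.711 ]
valley exp [293.9571 179.3764] [233.4649 197.8745]
side hook_valley [(array([295.7, 178.9]), 0.59)]
side round_pot_bar [(array([305.7, 183.5]), 0.95), (array([191.5, 241. ]), 0.75), (array([255. , 242.6]), 0.72)]
side round_pot_grip [(array([249.9, 233.3]), 0.97), (array([307. , 173.4]), 0.69), (array([190.6, 230. ]), 0.56)]
top hook_valley [(array([233.4, 201.2]), 0.75)]
top round_pot_bar [(array([257.3, 282.5]), 0.69), (array([263.8, 198.3]), 0.58)]
top round_pot_grip [(array([258.9, 191.3]), 0.6), (array([258.1, 280.6]), 0.59)]
```

View pics/c5.png

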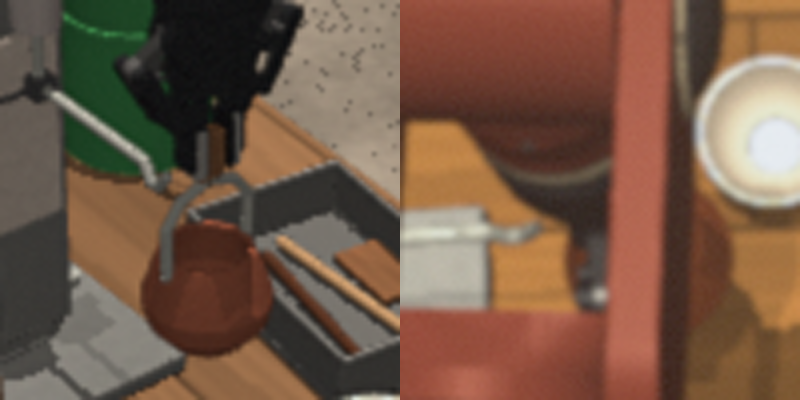

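Side crop: pot hangs upright in the gripper, crossbar middle at (308,181), hook dip near (295,180); top: hook dip near (232.5,199.5). Both fit the calibration within about 2 px.

Run:
```python
from h import *
for a,b in [((295,179.5),(233.2,199.5)),((295.7,178.9),(233.4,201.2)),((294,179),(234,196)),((294.5,179),(233.5,198.5))]: print(tri(a,b))
print('bar',tri((305.7,183.5),(263.8,198.3)),tri((308,182),(263,195)))
v=np.array([.615,.1136,.225]);u=np.array([.065,-.998,0])
for k in (-.03,-.02,0,.012): print(k,proj('side',v+u*k+[0,0,.008 if k<-.01 else (0.012 if k>0 else 0)]),proj('top',v+u*k+[0,0,.008 if k<-.01 else 0.012*(k>0)]))
```

```text
(array([0.61451035, 0.11272664, 0.22492368]), np.float64(0.005616437120717823))
(array([0.61238934, 0.11044555, 0.22853051]), np.float64(0.010262539969689788))
(array([0.61714558, 0.11325187, 0.22590939]), np.float64(0.003404096554776337))
(array([0.61469634, 0.11257045, 0.22672642]), np.float64(0.0025452414852074746))
bar (array([0.60848856, 0.05177256, 0.24919689]), np.float64(0.0007550510343219163)) (array([0.6152609 , 0.05278594, 0.25036903]), np.float64(0.00238888393397822))
-0.03 [286.81160074 171.83233888] [217.02288681 198.18441435]
-0.02 [289.14479078 173.48346897] [222.23661794 197.79857888]
0 [293.89337953 179.40095599] [233.4631251  197.97621646]
0.012 [296.72001719 177.55370119] [238.55494302 196.0800416 ]
```

Emit:
step_hand([
  {"aperture":0,"sx":6},
  {"aperture":0,"sx":16,"sy":1,"sz":1},
  {"aperture":0,"sx":28,"sy":1,"sz":2},
  {"aperture":0,"sx":40,"sy":2,"sz":2},
  {"aperture":0,"sx":50,"sy":2,"sz":2},
  {"aperture":0,"sx":56,"sy":2,"sz":2},
  {"aperture":0,"sx":59.3,"sy":2,"sz":2},
  {"aperture":0,"sx":59.3,"sy":2,"sz":2},
  {"aperture":0,"sx":59.3,"sy":2,"sz":2},
  {"aperture":0,"sx":59.3,"sy":2,"sz":2},
  {"aperture":0,"sx":59.3,"sy":2,"sz":2},
  {"aperture":0,"sx":59.3,"sy":2,"sz":2},
])

```text
t: 9.9
tool_pos: [0.6141, 0.1135, 0.2728]
tool_rot: [2.134, 2.305, -0.0]
contact_force: [-0.6, -0.5, -4.1]
opening: 0.019
grip_force: 49.3
```

```bash
python3 to.py .6145 .113 .252
```

Run:
```python
from h import *
np.set_printoptions(precision=4,suppress=True)
a=shot('side','s5.png');b=shot('top','t5.png')
c=lambda im,x,y:cv2.resize(im[y:y+80,x:x+80],(400,400),interpolation=cv2.INTER_CUBIC)
cv2.imwrite('pics/c6.png',np.hstack([c(a,255,140),c(b,195,155)])[:,:,::-1])
print(np.mean([(shot('side','x.png') is not None)*ctrl.get_obs()['contact_force'] for i in range(5)],0))
```

```text
t 9.9 tool d [-0.0005  0.0004  0.0208] dist 0.020859651383064986 tool y angle deg 4.4282650874948475 F [-0.5778 -0.5103 -4.1225]
[-0.2221  0.1028 -3.5346]
```

View pics/c6.png

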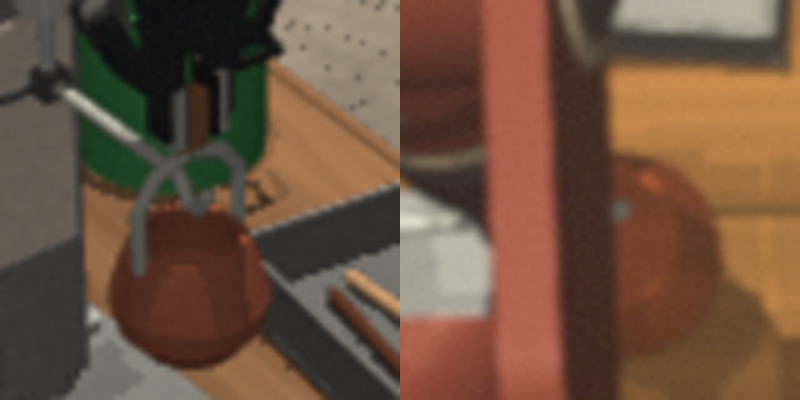

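Hook tip is visible through the stirrup window at (296,181), directly under the crossbar (295,170). Lowering slowly.

To row units: 0.004 m is 4, 0.04 m is 40.

Emit:
step_hand([
  {"aperture":0,"sz":4},
  {"aperture":0,"sz":10},
  {"aperture":0,"sz":16},
  {"aperture":0,"sz":20},
  {"aperture":0,"sz":23},
  {"aperture":0,"sz":25.5},
  {"aperture":0,"sz":28},
  {"aperture":0,"sz":30.5},
  {"aperture":0,"sz":33},
  {"aperture":0,"sz":35.5},
  {"aperture":0,"sz":38},
  {"aperture":0,"sz":40},
  {"aperture":0,"sz":40},
  {"aperture":0,"sz":40},
  {"aperture":0,"sz":40},
  {"aperture":0,"sz":40},
  {"aperture":0,"sz":40},
])

```text
t: 11.67
tool_pos: [0.6141, 0.1139, 0.2331]
tool_rot: [2.133, 2.306, 0.0]
contact_force: [0.2, -0.4, -1.9]
opening: 0.0191
grip_force: 49.5
```

Run:
```python
from h import *
np.set_printoptions(precision=4,suppress=True)
F=[]
for i in range(6):
    shot('side','s6.png' if i==0 else 'x.png');F.append(ctrl.get_obs()['contact_force'])
print(np.array(F),np.mean(F,0),ctrl.get_obs()['tool_pos'])
for t in('hook_valley','round_pot_bar','pointer_tip','marker_knob'): print(t,[(np.round(d['xy'],1),round(d['p'],2)) for d in ctrl.tip_of('side',t)])
print(proj('side',[.614,.113,.211]))
```

```text
[[ 0.1246 -1.0288 -2.2431]
 [ 0.3485 -1.6735 -2.0886]
 [-0.5122 -1.5256 -2.1621]
 [ 0.7369 -0.6441 -2.306 ]
 [ 0.2044 -1.356  -1.6376]
 [ 0.3051 -1.4173 -2.4639]] [ 0.2012 -1.2742 -2.1502] [0.6141 0.114  0.2329]
hook_valley [(array([294.6, 187.6]), 0.51), (array([295.4, 176.4]), 0.35)]
round_pot_bar [(array([294.3, 184.6]), 0.83), (array([188.5, 242.2]), 0.83), (array([252.1, 241.8]), 0.61)]
pointer_tip [(array([250.9, 166. ]), 0.66), (array([348.8, 256.7]), 0.45)]
marker_knob [(array([247.6, 158.7]), 0.63)]
[293.7566 184.1031]
```

Spring is taking load, but Fy ≈ −1.3 N says the bar rests on the column-side slope; ease it outward.

Create f.py:
```python
from h import *
np.set_printoptions(precision=4,suppress=True)
F=[]
for i in range(6):
    ctrl.get_image('side');F.append(ctrl.get_obs()['contact_force'])
o=ctrl.get_obs();print(np.mean(F,0),o['tool_pos'],o['t'])
```

```text
(no output)
```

Emit:
step_hand([
  {"aperture":0,"sx":-1},
  {"aperture":0,"sx":-2},
  {"aperture":0,"sx":-2},
  {"aperture":0,"sx":-2},
  {"aperture":0,"sx":-2},
])

```text
t: 12.58
tool_pos: [0.6141, 0.1121, 0.2327]
tool_rot: [-2.133, -2.306, -0.0]
contact_force: [-0.2, 0.9, -2.2]
opening: 0.0191
grip_force: 49.5
```

```bash
python3 f.py
```

```text
[ 0.0923  0.2839 -2.3955] [0.6141 0.1122 0.2328] 12.8833
```

Emit:
step_hand([
  {"aperture":0,"sx":-1},
  {"aperture":0,"sx":-2},
  {"aperture":0,"sx":-2},
  {"aperture":0,"sx":-2},
  {"aperture":0,"sx":-2},
])

```text
t: 13.3
tool_pos: [0.6141, 0.1116, 0.2328]
tool_rot: [-2.13, -2.305, -0.004]
contact_force: [0.2, 5.9, -3.3]
opening: 0.0191
grip_force: 49.5
```

```bash
python3 f.py
```

```text
[-0.2193  6.0274 -2.1406] [0.6141 0.1116 0.2328] 13.6
```

The second shift went against the tip; return to where Fy ≈ 0 and continue down.

To row units: 0.015 m is 15, 0.014 m is 14.

Emit:
step_hand([
  {"aperture":0,"sx":1},
  {"aperture":0,"sx":1.9},
  {"aperture":0,"sx":1.9,"sz":2},
  {"aperture":0,"sx":1.9,"sz":4},
  {"aperture":0,"sx":1.9,"sz":6},
  {"aperture":0,"sx":1.9,"sz":8},
  {"aperture":0,"sx":1.9,"sz":10},
  {"aperture":0,"sx":1.9,"sz":12},
  {"aperture":0,"sx":1.9,"sz":14},
  {"aperture":0,"sx":1.9,"sz":15},
  {"aperture":0,"sx":1.9,"sz":15},
  {"aperture":0,"sx":1.9,"sz":15},
  {"aperture":0,"sx":1.9,"sz":15},
])

```text
t: 14.68
tool_pos: [0.6142, 0.1119, 0.218]
tool_rot: [2.133, 2.306, 0.0]
contact_force: [-0.7, 2.7, -0.7]
opening: 0.0187
grip_force: 49.7
```

```bash
python3 f.py
```

```text
[-0.8712  2.8539 -1.0751] [0.6142 0.1119 0.2179] 14.9833
```

Emit:
step_hand([
  {"aperture":0,"sx":0.6},
  {"aperture":0,"sx":0.6,"sz":2},
  {"aperture":0,"sx":0.6,"sz":4},
  {"aperture":0,"sx":0.6,"sz":6},
  {"aperture":0,"sx":0.6,"sz":8},
  {"aperture":0,"sx":0.6,"sz":8},
  {"aperture":0,"sx":0.6,"sz":8},
])

```text
t: 15.57
tool_pos: [0.6143, 0.1122, 0.2098]
tool_rot: [2.133, 2.306, -0.0]
contact_force: [0.9, -0.2, -0.4]
opening: 0.0191
grip_force: 49.8
```

```bash
python3 f.py
```

```text
[-0.0069 -0.1967 -0.1959] [0.6143 0.1123 0.21  ] 15.8667
```

Emit:
step_hand([
  {"aperture":0,"sz":1.5},
  {"aperture":0,"sz":1.5},
  {"aperture":0,"sz":1.5},
])

```text
t: 16.12
tool_pos: [0.6142, 0.1123, 0.2083]
tool_rot: [2.133, 2.306, -0.0]
contact_force: [0.5, -1.7, 0.1]
opening: 0.0191
grip_force: 49.8
```

```bash
python3 f.py; python3 f.py
```

```text
[ 1.0891 -1.0712 -0.0737] [0.6142 0.1123 0.2084] 16.4167
[ 1.0138 -2.1223  0.1233] [0.6142 0.1124 0.2084] 16.7167
```

Vertical force is zero: balanced. Release.

Emit:
step_hand([
  {"aperture":0.03},
  {"aperture":0.045},
  {"aperture":0.045},
  {"aperture":0.045},
  {"aperture":0.045},
  {"aperture":0.045},
  {"aperture":0.045},
  {"aperture":0.045},
], grip_n=20)

```text
t: 17.38
tool_pos: [0.6141, 0.1126, 0.2083]
tool_rot: [-2.133, -2.306, 0.0]
contact_force: [-0.1, -1.5, 0.4]
opening: 0.0449
grip_force: 0.0
```

```bash
python3 f.py
```

Run:
```python
from h import *
a=shot('side','s7.png')
cv2.imwrite('pics/c7.png',cv2.resize(a[95:235,205:345],(560,560),interpolation=cv2.INTER_CUBIC)[:,:,::-1])
```

```text
[-0.6099 -0.0781 -0.0899] [0.6141 0.1125 0.2083] 17.6833
```

View pics/c7.png

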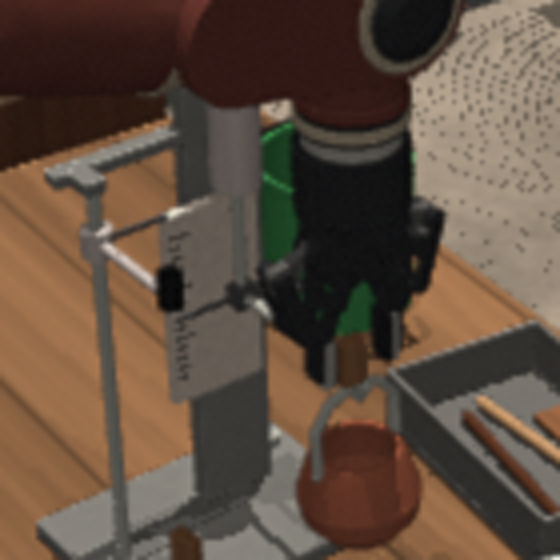

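The pot hangs free between the open fingers, hook sunk, pointer well below the marker. Retract upward and look at the pointer.

The rows are not in the units I measure in: shifts go in mm and turns go in units of 0.25 rad. I convert before sending: -0.165 m is -165, -0.13 m is -130.

Emit:
step_hand([
  {"aperture":0.045,"sz":-5},
  {"aperture":0.045,"sz":-20},
  {"aperture":0.045,"sz":-40},
  {"aperture":0.045,"sz":-70},
  {"aperture":0.045,"sz":-100},
  {"aperture":0.045,"sz":-130},
  {"aperture":0.045,"sz":-165},
  {"aperture":0.045,"sz":-165},
  {"aperture":0,"sx":20,"sy":-50,"sz":-165},
  {"aperture":0,"sx":47,"sy":-109,"sz":-165},
  {"aperture":0,"sx":47,"sy":-109,"sz":-165},
  {"aperture":0,"sx":47,"sy":-109,"sz":-165},
  {"aperture":0,"sx":47,"sy":-109,"sz":-165},
  {"aperture":0,"sx":47,"sy":-109,"sz":-165},
  {"aperture":0,"sx":47,"sy":-109,"sz":-165},
  {"aperture":0,"sx":47,"sy":-109,"sz":-165},
])

```text
t: 19.07
tool_pos: [0.5027, 0.1505, 0.3734]
tool_rot: [2.134, 2.305, -0.0]
contact_force: [0.2, -0.2, 0.1]
opening: 0.0001
grip_force: 0.0
```

```bash
python3 to.py .5015 .1504 .309
```

Run:
```python
from h import *
np.set_printoptions(precision=4,suppress=True)
a=shot('side','s8.png')
cv2.imwrite('pics/c8.png',cv2.resize(a[95:215,205:325],(600,600),interpolation=cv2.INTER_CUBIC)[:,:,::-1])
for t in('pointer_tip','marker_tip','marker_knob','round_pot_bar','hook_valley'): print(t,[(np.round(d['xy'],1),round(d['p'],2)) for d in ctrl.tip_of('side',t)])
X=R.from_euler('z',1.635)
v=np.array([.6142,.1125,0]);w=lambda l:X.apply(np.array(l)/1e3+[.13,0,0])+v
for s in (0,34,36,38,40): print(s,'pointer',proj('side',w((0,53,233-s))),'valley',proj('side',w((-130,0,225-s))),'arm-50',proj('side',w((-50,0,233-s))))
print('knobtop',proj('side',w((-85,110,298))),'mtip',proj('side',w((0,57,278))))
```

```text
t 19.0667 tool d [ 0.     -0.0012  0.0644] dist 0.06445276848067442 tool y angle deg 4.416020518475794 F [ 0.1507 -0.151   0.066 ]
pointer_tip [(array([248.9, 175.4]), 0.81)]
marker_tip [(array([245.5, 147.2]), 0.75)]
marker_knob [(array([246.4, 165.6]), 0.77), (array([272.4, 222.4]), 0.53)]
round_pot_bar [(array([189.4, 237.2]), 0.98), (array([296.3, 191.8]), 0.8), (array([279.2, 355.3]), 0.47)]
hook_valley [(array([295.1, 193. ]), 0.7)]
0 pointer [248.2774 162.7706] valley [293.877  179.6943] arm-50 [275.3969 164.0271]
34 pointer [248.9889 173.4637] valley [293.9995 190.4721] arm-50 [275.757  174.7291]
36 pointer [249.0302 174.084 ] valley [294.0066 191.0971] arm-50 [275.7778 175.3499]
38 pointer [249.0714 174.7035] valley [294.0137 191.7211] arm-50 [275.7987 175.9698]
40 pointer [249.1125 175.3219] valley [294.0208 192.3442] arm-50 [275.8195 176.5888]
knobtop [247.3441 162.6199] mtip [246.045  148.6705]
```

View pics/c8.png

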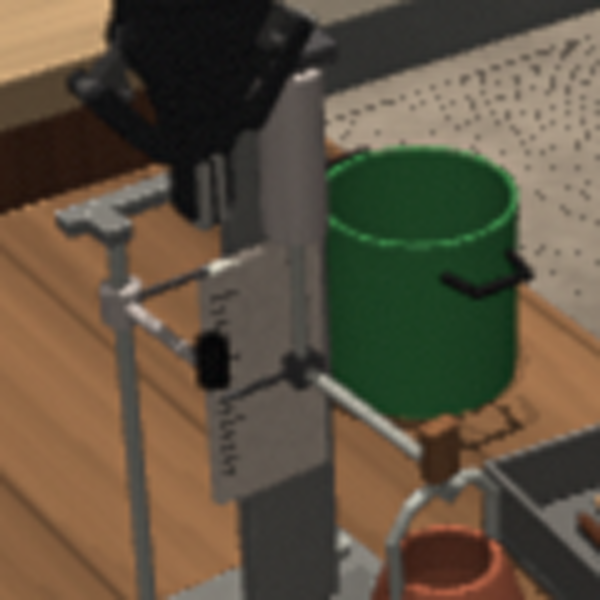

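The pot hangs; closed fingertips (crop 210,215) stand above the knob (213,340); pointer tip about (251,175). Lower to the knob and find contact.

To row units: -0.001 m is -1, 0.074 m is 74.

Emit:
step_hand([
  {"aperture":0,"sy":-1,"sz":20},
  {"aperture":0,"sy":-1,"sz":40},
  {"aperture":0,"sy":-1,"sz":55},
  {"aperture":0,"sy":-1,"sz":63},
  {"aperture":0,"sy":-1,"sz":65},
  {"aperture":0,"sy":-1,"sz":67},
  {"aperture":0,"sy":-1,"sz":69},
  {"aperture":0,"sy":-1,"sz":71},
  {"aperture":0,"sy":-1,"sz":73},
  {"aperture":0,"sy":-1,"sz":74},
])

```text
t: 20.2
tool_pos: [0.5013, 0.1509, 0.3003]
tool_rot: [2.132, 2.305, 0.002]
contact_force: [-0.2, -0.0, 1.4]
opening: 0.0002
grip_force: 1.0
```

```bash
python3 f.py
```

```text
[1.1962 0.2159 2.1962] [0.5012 0.1509 0.2998] 20.5
```

In contact (about 2–3 N). Slide down, a few mm short first.

Emit:
step_hand([
  {"aperture":0,"sz":2},
  {"aperture":0,"sz":5},
  {"aperture":0,"sz":9},
  {"aperture":0,"sz":13},
  {"aperture":0,"sz":17},
  {"aperture":0,"sz":21},
  {"aperture":0,"sz":25},
  {"aperture":0,"sz":29},
  {"aperture":0,"sz":33},
  {"aperture":0,"sz":37},
  {"aperture":0,"sz":41},
  {"aperture":0,"sz":45},
  {"aperture":0,"sz":49},
  {"aperture":0,"sz":53},
  {"aperture":0,"sz":57},
  {"aperture":0,"sz":61},
  {"aperture":0,"sz":65},
  {"aperture":0,"sz":68},
  {"aperture":0,"sz":69},
  {"aperture":0,"sz":69},
])

```text
t: 22.17
tool_pos: [0.5003, 0.1507, 0.2296]
tool_rot: [-2.132, -2.306, 0.002]
contact_force: [-0.1, 0.7, 0.3]
opening: 0.0001
grip_force: 0.0
```

```bash
python3 f.py
```

Run:
```python
from h import *
np.set_printoptions(precision=4,suppress=True)
a=shot('side','s9.png')
cv2.imwrite('pics/c9.png',cv2.resize(a[125:205,215:315],(800,640)[:1]+(600,),interpolation=cv2.INTER_CUBIC)[:,:,::-1])
for t in('pointer_tip','marker_tip','marker_knob'): print(t,[(np.round(d['xy'],1),round(d['p'],2)) for d in ctrl.tip_of('side',t)])
```

```text
[-0.3867  0.1254  0.2133] [0.5006 0.1508 0.2301] 22.4667
pointer_tip []
marker_tip [(array([246.5, 171.9]), 0.45)]
marker_knob [(array([248.1, 172.5]), 0.62), (array([247.9, 187.3]), 0.57)]
```

View pics/c9.png

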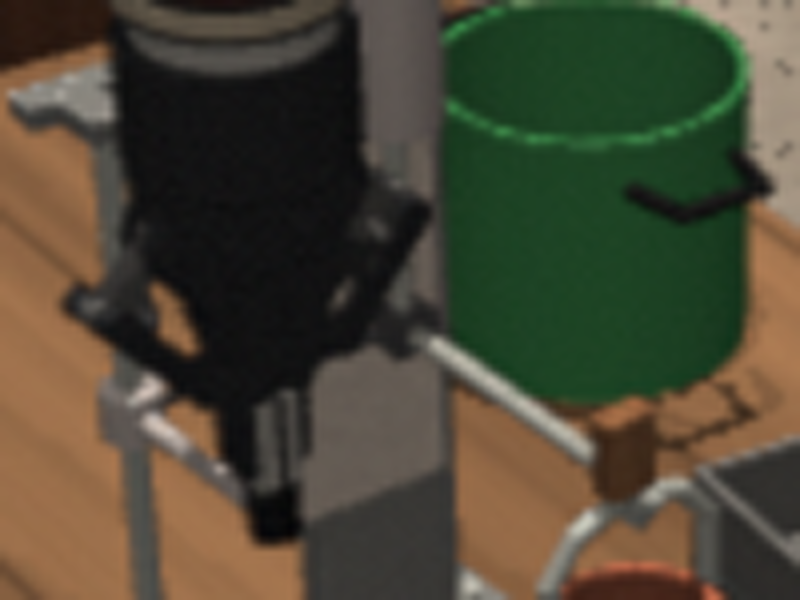

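Fingers still on the knob, the collar is well down; the arm hides the pointer. Retreat and measure marker slide and hook sink by subpixel template shifts between pictures.

To row units: -0.14 m is -140, -0.11 m is -110.

Emit:
step_hand([
  {"aperture":0,"sz":-5},
  {"aperture":0,"sz":-30},
  {"aperture":0,"sz":-70},
  {"aperture":0,"sz":-110},
  {"aperture":0,"sz":-140},
  {"aperture":0,"sz":-140},
  {"aperture":0,"sz":-140},
  {"aperture":0,"sz":-140},
])

```text
t: 23.33
tool_pos: [0.5007, 0.1508, 0.37]
tool_rot: [-2.133, -2.306, 0.0]
contact_force: [-0.1, 0.2, -1.4]
opening: -0.0004
grip_force: 0.0
```

Create m.py:
```python
from h import *
import sys
np.set_printoptions(precision=3,suppress=True)
b=shot('side',sys.argv[1])
A0=cv2.imread('pics/side0.png')[:,:,::-1];S=8
up=lambda im:cv2.resize(im,None,fx=S,fy=S,interpolation=cv2.INTER_CUBIC)
def shift(A,B,box,maxdy):
    x0,y0,x1,y1=box;t=up(A[y0:y1,x0:x1].copy());w=up(B[y0-3:y1+maxdy,x0-4:x1+5].copy())
    r=cv2.matchTemplate(w,t,cv2.TM_CCOEFF_NORMED);_,v,_,l=cv2.minMaxLoc(r);return np.array([l[0]/S-4,l[1]/S-3]),round(v,3)
X=R.from_euler('z',1.635);v=np.array([.6142,.1125,0]);w=lambda l:X.apply(np.array(l)/1e3+[.13,0,0])+v
def mm(l,dy):
    a=proj('side',w(l))[1];s=np.arange(0,141.);return np.interp(dy,[proj('side',w((l[0],l[1],l[2]-k)))[1]-a for k in s],s)
for nm,l,box in [('knob',(-85,110,287),(242,160,253,173)),('knob+arm',(-70,110,280),(238,159,253,174)),('collar',(0,110,278),(223,149,234,162)),('hub',(-15,0,233),(259,151,271,163)),('hubarm',(-25,0,233),(259,150,276,166)),('armmid',(-60,0,233),(266,155,284,171))]:
    sh,c=shift(A0,b,box,35);print(nm,sh,c,'mm',mm(l,sh[1]))
for i in range(2):
  for t in('pointer_tip','marker_tip','marker_knob'): print(t,[(np.round(d['xy'],1),round(d['p'],2)) for d in ctrl.tip_of('side',t)][:2])
  ctrl.get_image('side')
```

```bash
python3 m.py s10.png
```

```text
knob [ 1.625 24.5  ] 0.945 mm 74.09635459752752
knob+arm [ 1.625 24.375] 0.949 mm 74.34025169867623
collar [ 2.25 24.5 ] 0.949 mm 75.80027797279278
hub [ 0.5   12.125] 0.988 mm 38.82219508921977
hubarm [ 0.375 12.125] 0.977 mm 38.75515737173565
armmid [ 0.125 12.   ] 0.844 mm 38.11967954021876
pointer_tip [(array([252.3, 174. ]), 0.52)]
marker_tip [(array([248.1, 168.5]), 0.54)]
marker_knob [(array([247.6, 185.8]), 0.62)]
pointer_tip [(array([249.2, 174.7]), 0.56)]
marker_tip [(array([248.9, 172.1]), 0.77)]
marker_knob [(array([353.6, 340.4]), 0.68), (array([248.7, 187.5]), 0.57)]
```

Marker slid ≈75 mm, hook sunk ≈38.5 mm → needs ≈83.5; push ≈8 mm more.

Emit:
step_hand([
  {"aperture":0,"sz":30},
  {"aperture":0,"sz":65},
  {"aperture":0,"sz":100},
  {"aperture":0,"sz":125},
  {"aperture":0,"sz":134},
  {"aperture":0,"sz":137},
  {"aperture":0,"sz":139},
  {"aperture":0,"sz":141},
  {"aperture":0,"sz":143},
  {"aperture":0,"sz":145},
  {"aperture":0,"sz":147},
  {"aperture":0,"sz":148.5},
  {"aperture":0,"sz":148.5},
  {"aperture":0,"sz":148.5},
  {"aperture":0,"sz":148.5},
])

```text
t: 25.03
tool_pos: [0.5011, 0.1508, 0.2222]
tool_rot: [2.133, 2.306, 0.001]
contact_force: [1.8, 0.4, 1.8]
opening: 0.0002
grip_force: 1.0
```

Emit:
step_hand([
  {"aperture":0,"sz":-5},
  {"aperture":0,"sz":-30},
  {"aperture":0,"sz":-70},
  {"aperture":0,"sz":-110},
  {"aperture":0,"sz":-140},
  {"aperture":0,"sz":-140},
  {"aperture":0,"sz":-140},
  {"aperture":0,"sz":-140},
])

```text
t: 25.7
tool_pos: [0.5003, 0.1507, 0.3608]
tool_rot: [-2.132, -2.305, 0.002]
contact_force: [-0.2, 0.4, -1.1]
opening: -0.0001
grip_force: 0.0
```

```bash
python3 m.py s11.png
```

```text
knob [ 1.75 26.75] 0.919 mm 81.1307624567728
knob+arm [ 1.875 26.625] 0.934 mm 81.43282841832712
collar [ 2.375 26.875] 0.936 mm 83.39401993079292
hub [ 0.5   12.125] 0.988 mm 38.82219508921977
hubarm [ 0.375 12.125] 0.977 mm 38.75515737173565
armmid [ 0.125 12.   ] 0.844 mm 38.11967954021876
pointer_tip [(array([249.6, 173.3]), 0.56), (array([274.4, 307.9]), 0.46)]
marker_tip [(array([249.1, 173.8]), 0.74), (array([313.3, 400.7]), 0.7)]
marker_knob [(array([247.1, 190.9]), 0.72), (array([279.8, 355.8]), 0.54)]
pointer_tip [(array([249.2, 174.3]), 0.8)]
marker_tip [(array([350.8, 255.5]), 0.64), (array([247.4, 174.9]), 0.54)]
marker_knob [(array([353.6, 339.7]), 0.68), (array([248.4, 187.6]), 0.66)]
```

Estimated within about 1–2 mm. Independent check: dark rows of blade versus pointer along their common line.

Run:
```python
from h import *
X=R.from_euler('z',1.635);v=np.array([.6142,.1125,0]);w=lambda l:X.apply(np.array(l)/1e3+[.13,0,0])+v
im=cv2.cvtColor(cv2.imread('pics/s11.png'),cv2.COLOR_BGR2GRAY).astype(float)
for y in range(104,4,-4):
    c,r=proj('side',w((0,y,233-38.5)));c0=int(round(c));a=int(round(r))
    col=im[a-6:a+7,c0];dk=np.clip(np.median(col)-15-col,0,None);k=np.arange(a-6,a+7)
    print(y,c0,round(r,1),'dark off',None if dk.sum()<5 else round((dk*k).sum()/dk.sum()-r,2),col.astype(int))
```

```text
104 233 181.4 dark off 4.62 [107 116 148 157 179 159  99 101 158 130  87  77  73]
100 235 180.9 dark off -0.34 [110 111 117 123 104  67  67  92 155 184 160 109 102]
96 236 180.4 dark off -0.51 [107 112 110 111 112  77  50  86 109 131 168 172 136]
92 237 179.9 dark off -0.31 [ 96 108 111 111 101  67  58 106 116 119 126 159 155]
88 238 179.4 dark off -0.54 [ 97  87  96 109 111  95  54  72 110 118 117 117 131]
84 240 178.8 dark off -0.54 [107 104  94  88  92  65  70 106 114 115 116 117 117]
80 241 178.3 dark off -0.57 [105 108 109 104  92  83  57  98 111 111 113 115 118]
76 242 177.8 dark off -0.22 [101 104 109 108  95  68  58 101 113 112 111 113 116]
72 243 177.3 dark off 0.21 [103 100 101 106 110  94  55  61  86 106 113 112 111]
68 244 176.8 dark off -0.0 [105 101  99 102 105  75  49  89  89  92 108 113 113]
64 246 176.3 dark off -0.26 [90 89 90 88 88 83 54 81 95 94 92 86 93]
60 247 175.7 dark off 0.0 [88 88 86 88 84 67 59 81 89 87 86 85 86]
56 248 175.2 dark off -0.84 [86 79 84 67 86 86 58 70 74 87 87 85 88]
52 249 174.7 dark off None [65 70 81 60 81 69 51 77 64 83 65 65 81]
48 251 174.2 dark off 0.95 [89 86 89 82 82 79 54 77 72 78 82 63 84]
44 252 173.7 dark off 1.0 [89 91 90 88 85 67 59 85 86 84 66 81 89]
40 253 173.2 dark off 0.87 [88 89 89 90 89 82 50 61 85 89 86 65 85]
36 254 172.7 dark off -0.02 [88 88 89 89 86 59 42 80 90 89 88 85 89]
32 255 172.2 dark off 0.15 [88 86 87 89 89 73 46 58 86 90 88 88 88]
28 257 171.7 dark off -0.32 [88 88 89 88 74 47 57 87 91 87 87 90 90]
24 258 171.2 dark off -0.06 [88 88 89 88 89 68 42 61 88 92 88 87 89]
20 259 170.7 dark off -0.07 [88 89 89 90 88 55 42 78 88 89 87 88 89]
16 260 170.2 dark off 0.14 [89 89 89 87 89 75 47 59 85 89 88 87 87]
12 261 169.7 dark off -1.06 [89 87 64 58 65 51 41 79 89 88 87 89 89]
8 263 169.2 dark off -1.01 [76 79 55 35 31 32 31 31 40 65 87 90 89]
```

Blade and pointer form one continuous line with a step of about 0.2 px (under 1 mm). Handing in.

```bash
python3 -c "
from station import ctrl
print(ctrl.finish_job())"
```

```text
the job is handed in; nothing more can be done
None
```

I handed the job in: the round pot hangs free in the hook, let go with the measured vertical force at zero, and the marker blade is within about 1 mm of the pointer in the picture (no verdict was shown); I viewed 11 pictures, one over the limit of 10.

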